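Feed a glass bauble to the curing lamp with a push stick

TASK

Gently set the white glass bauble in the dimple of the wooden carrier block. Then take the push stick and, with the stick only, press the carrier against the fence and feed it along, keeping it flush against the fence from the dark line on, until it meets the lamp housing at the fence's end with the bauble still in its dimple. Leave it there, lay the push stick back on its cork mat the way it lay (handle up), and leave everything else on the bench alone.

Things in the scene. Friction and masses are not known exactly. Their poses are not given: they have to be found in the camera images.
- jig: Curing jig, fixed: plywood board, top 12 mm above the bench, x = -75 to 60 mm, y = -220 to 120 mm, open at -x and -y. Origin at bench level; y runs along the fence in the feed direction, x towards the fence. The straight aluminium fence along the whole board has its face at x = 40 mm, is 20 mm thick, top 36 mm above the bench.
- line (a point): Middle of the dark line drawn across the board, at y = 0 of the jig (120 mm before the lamp housing). Once the carrier's leading face has passed it, the carrier must be flush with the fence.
- corner (a point): Inner corner of fence face, lamp housing face and board top, at (40, 120, 12) mm in the jig's frame, same axes. The grey lamp housing (75 mm tall above the bench, 50 mm thick along y, as wide as the board) closes the fence's +y end and is the end stop. A carrier that is home has its origin at (-40, -45, 0) mm here.
- carrier: Carrier block of brown wood, loose, about 200 to 330 g, 80 mm (x) by 90 mm (y), 30 mm tall, one round dimple in the middle of its top. Origin at the centre of its underside. It starts on the board wholly before the dark line, its 90 mm side facing the fence 2 to 18 mm away and within 5 degrees of parallel, its axes about as the jig's.
- carrier_hole0 (a point): Centre of the dimple's mouth, in the carrier's top face (30 mm above its underside); the dimple is a 34 mm wide, 14 mm deep round pocket with a 1 mm chamfer. The seated bauble's centre is 20 to 21 mm above this point.
- bauble: White glass bauble, fragile: a 54 mm ball, about 45 g, with a small brass cap and loop reaching 38 mm above the centre (cap up at the start; it may turn). Origin at the centre of the ball. It starts on the cork ring. A grip of 20 to 40 N holds it; a grip over 70 N, or over 15 N against carrier, jig or stick, breaks it.
- ring: Cork ring, fixed to the bench, 48 mm outside, 30 mm inside diameter, 12 mm tall, that carries the bauble at the start (ball centre 34 mm above the bench). Origin at the centre of its underside.
- stick: Wooden push stick, about 90 g, lying flat, handle up. Origin at the underside below the middle of the handle; x towards the notched end, z up. Shaft 20 x 20 mm from x = -50 to 108 mm. The handle is an upright slab on it, x = -30 to 30 mm, 18 mm wide (y), top 55 mm above the underside: grip it across y from above. Balance point about 25 mm ahead of the origin.
- notch (a point): Bottom of the stick's V notch, 108 mm ahead of the stick's origin, 10 mm above its underside. Two prongs, 36 mm long, 8 mm thick, 20 mm high, splayed 45 degrees to either side, form a right-angled V open to +x that fits a vertical corner of the carrier.
- mat: Cork mat, fixed to the bench, 110 mm (x) by 260 mm (y), 4 mm thick; the push stick starts on it with the notched end roughly towards the mat's +y, and must end on it. Origin at the centre of its underside.
- jar: Bystander, loose: amber glass jar with steel lid, 56 mm across, 65 mm tall. Origin at its base. Not to be disturbed.
- discs: Bystander, loose: stack of four round wooden blanks, 84 mm across, 36 mm tall. Origin at its base. Not to be disturbed.
- carton: Bystander, loose: cardboard box 90 x 160 x 60 mm. Origin at its base. Not to be disturbed.
- tub: Bystander, loose: open white plastic tub 100 x 120 x 60 mm. Origin at its base. Not to be disturbed.
- brush: Bystander, loose: paint brush lying on the bench, about 20 mm high. Origin at its base. Not to be disturbed.
- sandblock: Bystander, loose: cork sanding block 60 x 100 x 35 mm. Origin at its base. Not to be disturbed.
- tin: Bystander, loose: closed steel tin 72 mm across, 50 mm tall. Origin at its base. Not to be disturbed.
Not all that is in view belongs to the job. Leave any grey or purple look-alike of the stick alone. Leave any purple look-alike of the bauble alone.

How it is judged:
By the outcome, as a careful person would: the job done as asked, in the order asked, and still so for the second after the job is handed in, with the robot touching nothing.
It also fails if it takes over 72 s, if anything falls off the work surface, if the arm or the gripper's body presses on something with over 40 N, if the wrist force passes 120 N, or if a joint passes its speed limit or range.

ROBOT

A 6-joint arm with a two-finger parallel gripper is mounted at the origin on the work surface. World frame = base frame: x ahead of the robot, y to its left, z up, the work surface at z = 0. Lengths are in m, angles in degrees, forces in N, time in s.
With the tool pointing down it reaches from about 0.35 to 0.875 m from the base axis. Payload 4.2 kg.
Tool frame: the origin (TCP) lies on the centre line of the jaws, within the pads' length; the fingertips stand 11 mm ahead of it and the grasp point (between the pads) lies 8 mm behind it; z points along the fingers, y is the line along which they close (so a half turn about z gives the same grasp; the last joint's range is limited). The gripper opens to 87 mm and grips with 3 to 60 N. Pads are 19 mm wide; open, the fingers measure 117 mm over their backs; the gripper's body (75 mm by 190 mm) begins 51 mm behind the grasp point.
Start: joints at [-57.605, 22.042, 0.453, 0, -68.411, -14.817], TCP at [0.189, -0.596, 0.234] pointing down, gripper open.
Joint ranges: [-179.83, 179.83], [-69.29, 118.12], [-61.27, 80.66], [-181.25, 117.63], [-171.15, -9.14], [-177.46, 177.46]. Speed limits (degrees/s): [159.86, 159.86, 180, 180, 180, 180].

INTERFACE

Orientations are given as a 3x3 rotation matrix whose columns are the frame's x, y, z axes.
In Python, from station import r gives the robot as it stands.
- The arm moves only by the tool servo_tool, never from a script. Its argument "commands" is a list that holds one entry, the list of rows, each a list of 7 numbers: the closure, from 0 (fully open) to 1 (shut), then the shift along the tool's x, y, z in mm, then the turn, a rotation vector about the tool's x, y, z in rad. In form: [[[claw, x, y, z, ax, ay, az], ...]]. A call has exactly 5 rows; each row is the pose to reach, as a shift and turn from the pose commanded when the call began, along the tool's axes at that moment; what a row does not reach only later rows make up. A row lasts 1/10 s, in which the tool goes at most 50 mm and 8.59 degrees, less where a joint would pass 70% of its speed; a pose out of reach is approached as far as the arm can. A call with a gripper value outside its range is refused whole. The fingers move at their own pace and stop on an object; the grip force is fixed at half the most. Time passes only in rows, so rows that repeat a pose let the fingers close, or fill a call up. It gives the time, the measured TCP pose, the force, the opening and the grip force at its end, in the units of the state.
- r.sense(): the state, without advancing time (a new reading comes with each control period).
- r.capture(name): name is "scene" or "top" or "wrist"; returns a dict with "pixels" (384x512x3 uint8, red, green, blue), "camera_matrix" (3x3 intrinsics, pixels), "R" (3x3) and "t" (3): a world point X has camera coordinates R X + t. Camera axes: x right, y down, z forward; pixel columns grow to the right and rows downward; lengths in m; the calibration is good to about 2 mm. A picture is of the moment at which its call begins. There is no depth.
- r.finish_job(): hands the job in; it is judged then, once.
The state is a dict: "time_s": time; "joints": joint angles; "joint_velocities": joint speeds; "effort": joint torques, N m; "tcp_pos": TCP position; "ee_rot": TCP orientation; "wrist_force": force on the tool from outside, world axes, zero at the start; "moment": the same for the moment, N m; "gripper_width": opening from 0.0 (shut) to 1.0 (fully open); "gripper_force": force on a finger pad.
Only numpy, scipy, OpenCV 4.12 (cv2) and the standard library are available. Lean on these libraries where they do the work, as an engineer would, in place of code of your own. Each camera call takes 0.05 s, during which the arm holds its last target. There are 200 camera calls.

## Working session

There is one attempt and no reset: what is moved stays moved. The work goes in short steps, Python scripts to look and compute and a tool call to move; the robot and the scene stay as the last step left them, time stands still between calls to the robot, and variables do not carry over. Pictures are saved under pics/ and viewed, at most 10 in all, crops included, and the job is handed in when it is done.

Besides the shell and the picture viewer there is one more tool, called after "Request:" as a command line: name --argument value ..., lists and objects as JSON in quotes. servo_tool: Moves the arm, as the interface text tells. Its arguments: {"type":"object","properties":{"commands":{"type":"array","items":{"type":"array","items":{"type":"array","items":{"type":"number"}}}}},"required":["commands"]}

```bash
mkdir -p pics; ls; cat > h.py <<'E'
import numpy as np, cv2
from station import r
def cap(n,f=None):
    d=r.capture(n)
    d={k:np.array(v) for k,v in d.items()}
    if f: cv2.imwrite('pics/'+f,d['pixels'][:,:,::-1])
    return d
def ray(d,u,v,z):
    R,t,K=d['R'],d['t'],d['camera_matrix']
    c=-R.T@t; w=R.T@np.linalg.solve(K,[u,v,1.])
    return c+w*(z-c[2])/w[2]
def proj(d,X):
    p=d['camera_matrix']@(d['R']@np.array(X)+d['t']); return p[:2]/p[2]
E
python3 - <<'E'
from h import *
import pickle
a=cap('top');b=cap('scene')
pickle.dump((a,b),open('a.pkl','wb'))
cv2.imwrite('pics/top.png',cv2.resize(a['pixels'][:,:,::-1],(800,600),interpolation=cv2.INTER_CUBIC))
cv2.imwrite('pics/scene.png',cv2.resize(b['pixels'][:,:,::-1],(800,600),interpolation=cv2.INTER_CUBIC))
for d in(a,b): print(-d['R'].T@d['t'],d['R'],d['camera_matrix'])
s=r.sense();print(s['tcp_pos'],s['ee_rot'],s['gripper_width'],s['time_s'])
E
```

```text
pics
[ 0.42172791 -0.088808    1.10565217] [[-0.02279036 -0.9996382  -0.01428557]
 [-0.99863958  0.02343328 -0.04658186]
 [ 0.04689976  0.01320452 -0.99881232]] [[380.09872535   0.         253.99649849]
 [  0.         380.09872535 193.09383803]
 [  0.           0.           1.        ]]
[ 0.97411269 -0.3580964   1.01160091] [[ 0.51385376  0.85779454 -0.01195211]
 [ 0.7237761  -0.44096651 -0.53075107]
 [-0.46054585  0.26407778 -0.84744348]] [[362.48661671   0.         251.31551405]
 [  0.         362.48661671 187.27951775]
 [  0.           0.           1.        ]]
[ 0.18863434 -0.59531944  0.2325886 ] [[-9.53356529e-01 -3.01845838e-01 -6.46270923e-04]
 [-3.01846523e-01  9.53354799e-01  1.81777229e-03]
 [ 6.74384856e-05  1.92805971e-03 -9.99998139e-01]] 0.999181432633957 0.1
```

View pics/top.png

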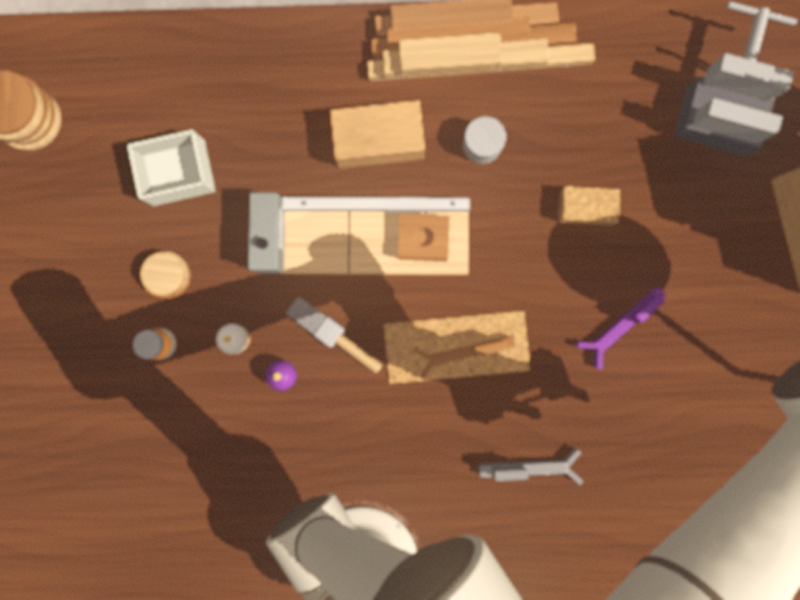

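View pics/scene.png

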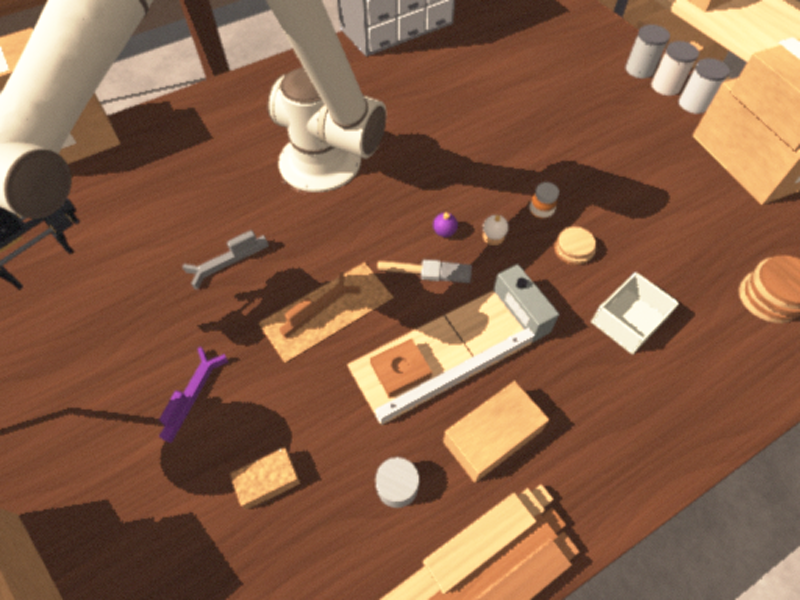

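The top view shows two candidates for each item. For baubles there is a pale one at (233,339) on a ring and a purple one at (282,376). For sticks there is a brown one on the mat at (465,350), a grey one at (530,468) and a purple one at (620,330). The pale bauble and the brown stick fit the description; I'll confirm both in an enlarged crop.

```bash
python3 - <<'E'
from h import *
import pickle
a,b=pickle.load(open('a.pkl','rb'))
c=a['pixels'][115:255,135:345,::-1]
cv2.imwrite('pics/crop1.png',cv2.resize(c,None,fx=3.8,fy=3.8,interpolation=cv2.INTER_CUBIC))
s=512/800
for n,u,v,z in [('bauble',233,339,.034),('ringscene',0,0,0),('jigcornerfence',283,210,.012),('fenceend R',470,210,.036),('line top',350,210,.012),('line bot',350,273,.012),('boardR',470,274,.012),('carr tl',399,214,.042),('carr tr',449,214,.042),('car bl',399,258,.042),('carr br',449,260,.042),('handle',495,345,.055),('notch',430,353,.014),('mat a',386,323,.004),('matb',526,312,.004),('matc',530,370,.004),('matd',390,383,.004),('brush',0,0,0),('brusha',300,305,.01),('brushb',380,368,.01),('jar',150,345,.065),('purp',282,376,.034)]:
    if u: print(n,ray(a,u*s,v*s,z).round(3))
print(ray(b,495*s,228*s,.034), ray(b,446*s,225*s,.034))
E
```

```text
bauble [0.412 0.223 0.034]
jigcornerfence [0.649 0.134 0.012]
fenceend R [ 0.635 -0.211  0.036]
line top [0.646 0.009 0.012]
line bot [0.528 0.011 0.012]
boardR [ 0.521 -0.21   0.012]
carr tl [ 0.63  -0.082  0.042]
carr tr [ 0.628 -0.172  0.042]
car bl [ 0.55  -0.08   0.042]
carr br [ 0.544 -0.17   0.042]
handle [ 0.391 -0.246  0.055]
notch [ 0.378 -0.133  0.014]
mat a [ 0.434 -0.053  0.004]
matb [ 0.449 -0.313  0.004]
matc [ 0.342 -0.316  0.004]
matd [ 0.324 -0.058  0.004]
brusha [0.471 0.105 0.01 ]
brushb [ 0.352 -0.041  0.01 ]
jar [0.405 0.361 0.065]
purp [0.343 0.135 0.034]
[0.41620671 0.22342012 0.034     ] [0.35335304 0.13678078 0.034     ]
```

View pics/crop1.png

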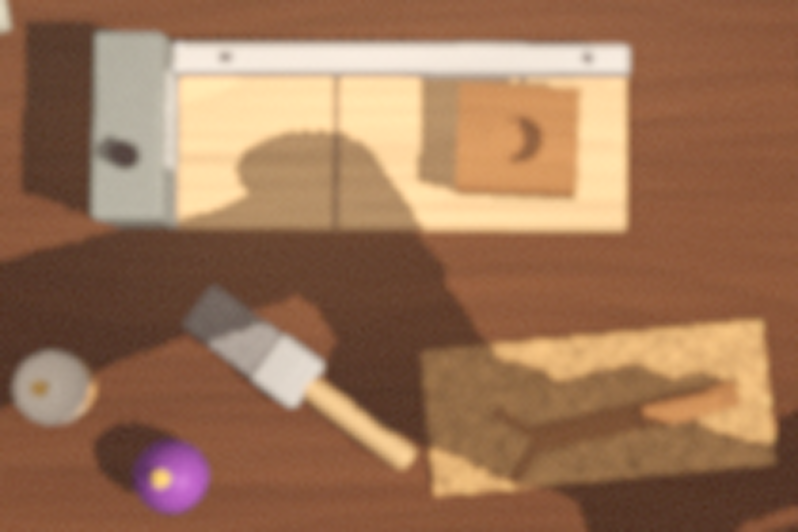

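The crop confirms it: the white bauble is at crop (53,386) on its ring and the purple one at (172,477) is not the target. The brown wooden stick lies on the mat, handle at (690,400) and V end near (525,440). I'm moving to the bauble.

Request:
servo_tool --commands '[[[0, -33, 36, 3, 0, 0, 0.1], [0, -67, 72, 6, 0, 0, 0.2], [0, -100, 108, 10, 0, 0, 0.307], [0, -134, 144, 13, 0, 0, 0.307], [0, -168, 180, 17, 0, 0, 0.307]]]'

```text
time_s: 0.6
tcp_pos: [0.2948, -0.3716, 0.2162]
ee_rot: [[-1.0, 0.001, -0.0], [0.001, 1.0, 0.0], [0.0, 0.0, -1.0]]
wrist_force: [0.9, -0.7, 0.9]
gripper_width: 0.999
gripper_force: 0.0
```

Request:
servo_tool --commands '[[[0, -21, 44, 3, 0, 0, 0], [0, -42, 88, 6, 0, 0, 0], [0, -63, 133, 10, 0, 0, 0], [0, -84, 178, 13, 0, 0, 0], [0, -105, 222, 17, 0, 0, 0]]]'

```text
time_s: 1.1
tcp_pos: [0.3999, -0.1495, 0.1996]
ee_rot: [[-1.0, -0.0, 0.0], [-0.0, 1.0, 0.0], [-0.0, 0.0, -1.0]]
wrist_force: [1.3, 0.1, 0.2]
gripper_width: 1.004
gripper_force: 0.0
```

Request:
servo_tool --commands '[[[0, -1, 49, 5, 0, 0, 0], [0, -2, 98, 10, 0, 0, 0], [0, -3, 147, 15, 0, 0, 0], [0, -4, 196, 20, 0, 0, 0], [0, -5, 245, 25, 0, 0, 0]]]'

```text
time_s: 1.6
tcp_pos: [0.404, 0.0955, 0.1744]
ee_rot: [[-1.0, -0.0, 0.0], [-0.0, 1.0, 0.0], [-0.0, 0.0, -1.0]]
wrist_force: [1.7, 0.3, -0.7]
gripper_width: 1.0
gripper_force: 0.0
```

```bash
python3 - <<'E'
from h import *
d=cap('wrist')
import pickle;pickle.dump(d,open('w1.pkl','wb'))
cv2.imwrite('pics/w1.png',d['pixels'][:,:,::-1])
s=r.sense();print(s['tcp_pos'],s['ee_rot'].round(3) if hasattr(s['ee_rot'],'round') else s['ee_rot'],s['time_s'],s['joints'])
print(-d['R'].T@d['t'],d['R'].round(3),d['camera_matrix'][0,0])
print(proj(d,[.414,.223,.034]))
E
```

```text
[0.40540306 0.10091498 0.17411974] [[-1.    -0.006  0.002]
 [-0.006  1.     0.002]
 [-0.002  0.002 -1.   ]] 1.65 [ 3.64515895e+01  4.90181505e+00 -3.20899365e+01 -2.53883814e-02
 -5.28299644e+01 -1.26104777e+02]
[0.32893415 0.09579242 0.32607944] [[-0.     1.    -0.001]
 [ 0.961  0.001  0.277]
 [ 0.277 -0.001 -0.961]] 329.56839675712297
[397.82217884 198.9596529 ]
```

View pics/w1.png

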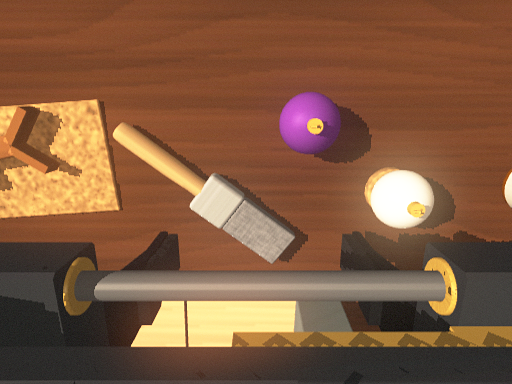

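The wrist view shows the white bauble at (402,199) with its cap up, and the purple one at (310,124). The mat and a stick prong are at left. Next is a mask fit for the bauble.

```bash
python3 - <<'E'
from h import *
import pickle;d=pickle.load(open('w1.pkl','rb'))
p=d['pixels'].astype(int); m=((p.min(2)>170)).astype(np.uint8); m[:, :340]=0;m[:,460:]=0;m[240:]=0
c=max(cv2.findContours(m,0,2)[0],key=cv2.contourArea); (u,v),rad=cv2.minEnclosingCircle(c)
print(u,v,rad,cv2.boundingRect(c),ray(d,u,v,.034))
E
```

```text
400.20001220703125 198.0 30.216638565063477 (370, 170, 61, 58) [0.41307729 0.22508367 0.034     ]
```

Request:
servo_tool --commands '[[[0, -4, 45, 0, 0, 0, 0], [0, -8, 90, 0, 0, 0, 0], [0, -8, 124, 10, 0, 0, 0], [0, -8, 124, 45, 0, 0, 0], [0, -8, 124, 80, 0, 0, 0]]]'

```text
time_s: 2.15
tcp_pos: [0.4128, 0.219, 0.0939]
ee_rot: [[-1.0, -0.002, 0.001], [-0.002, 1.0, 0.002], [-0.001, 0.002, -1.0]]
wrist_force: [0.1, -0.8, -0.5]
gripper_width: 1.001
gripper_force: 0.0
```

Request:
servo_tool --commands '[[[0, 0, 0, 30, 0, 0, 0], [0, 0, 0, 55, 0, 0, 0], [0, 0, 0, 66, 0, 0, 0], [0.3, 0, 0, 66, 0, 0, 0], [1, 0, 0, 66, 0, 0, 0]]]'

```text
time_s: 2.65
tcp_pos: [0.4132, 0.2179, 0.0292]
ee_rot: [[-1.0, -0.0, 0.001], [-0.0, 1.0, 0.001], [-0.001, 0.001, -1.0]]
wrist_force: [0.0, 1.0, 0.4]
gripper_width: 0.893
gripper_force: 0.0
```

Request:
servo_tool --commands '[[[1, 0, 0, 0, 0, 0, 0], [1, 0, 0, 0, 0, 0, 0], [1, 0, 0, 0, 0, 0, 0], [1, 0, 0, 0, 0, 0, 0], [1, 0, 0, 0, 0, 0, 0]]]'

```text
time_s: 3.15
tcp_pos: [0.4155, 0.2204, 0.0313]
ee_rot: [[-1.0, -0.002, 0.007], [-0.002, 1.0, 0.006], [-0.007, 0.006, -1.0]]
wrist_force: [-0.1, 1.0, 9.6]
gripper_width: 0.607
gripper_force: 30.0
```

Request:
servo_tool --commands '[[[1, 0, 0, -20, 0, 0, 0], [1, 0, 0, -60, 0, 0, 0], [1, 0, 0, -105, 0, 0, 0], [1, 0, 0, -150, 0, 0, 0], [1, -10, -20, -172, 0, 0, 0]]]'

```text
time_s: 3.65
tcp_pos: [0.4238, 0.1993, 0.2056]
ee_rot: [[-1.0, -0.003, 0.007], [-0.003, 1.0, 0.006], [-0.007, 0.006, -1.0]]
wrist_force: [0.5, 0.7, -0.7]
gripper_width: 0.607
gripper_force: 30.0
```

Request:
servo_tool --commands '[[[1, -23, -35, 0, 0, 0, 0], [1, -46, -70, 0, 0, 0, 0], [1, -70, -105, 0, 0, 0, 0], [1, -95, -142, 0, 0, 0, 0], [1, -120, -180, 0, 0, 0, 0]]]'

```text
time_s: 4.15
tcp_pos: [0.5431, 0.0159, 0.2013]
ee_rot: [[-1.0, 0.0, 0.001], [0.0, 1.0, 0.0], [-0.001, 0.0, -1.0]]
wrist_force: [0.3, 1.1, 0.1]
gripper_width: 0.605
gripper_force: 30.0
```

Request:
servo_tool --commands '[[[1, -23, -35, 0, 0, 0, 0], [1, -46, -70, 0, 0, 0, 0], [1, -70, -105, 0, 0, 0, 0], [1, -90, -130, 0, 0, 0, 0], [1, -97, -144, 0, 0, 0, 0]]]'

```text
time_s: 4.65
tcp_pos: [0.6404, -0.1288, 0.2003]
ee_rot: [[-1.0, 0.003, -0.0], [0.003, 1.0, -0.0], [0.0, -0.0, -1.0]]
wrist_force: [-0.5, 0.8, 0.1]
gripper_width: 0.606
gripper_force: 30.0
```

```bash
python3 - <<'E'
from h import *
d=cap('wrist')
import pickle;pickle.dump(d,open('w2.pkl','wb'))
cv2.imwrite('pics/w2.png',d['pixels'][:,:,::-1])
s=r.sense();print(s['tcp_pos'],s['ee_rot'],s['time_s'],s['gripper_width'])
print(-d['R'].T@d['t'],d['R'].round(3),d['camera_matrix'][0,0])
print(proj(d,[.588,-.126,.042]))
E
```

```text
[ 0.64052054 -0.1297817   0.20014076] [[-9.99994741e-01  3.23948858e-03 -1.50830291e-04]
 [ 3.23958840e-03  9.99994531e-01 -6.66325199e-04]
 [ 1.48670913e-04 -6.66810323e-04 -9.99999767e-01]] 4.7 0.6039200633848093
[ 0.5653733  -0.12820584  0.35197695] [[ 0.003  1.    -0.002]
 [ 0.961 -0.002  0.277]
 [ 0.277 -0.002 -0.961]] 329.56839675712297
[262.54653657 128.60629319]
```

View pics/w2.png

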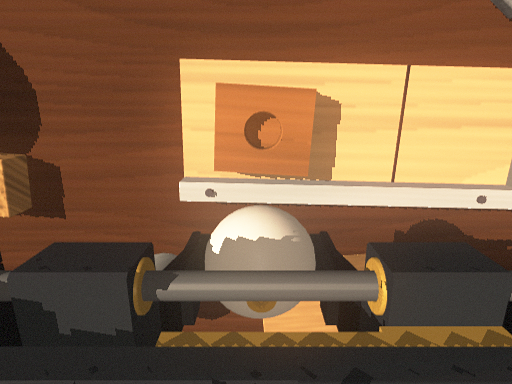

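The wrist view shows the carrier with corners (216,83), (317,90), (311,178), (214,171) and its dimple at (263,131). The dark line runs (408,66) to (394,182), the fence is at rows 180–207, and the bauble is held around (260,260), cap up.

```bash
python3 - <<'E'
from h import *
import pickle;d=pickle.load(open('w2.pkl','rb'))
p=d['pixels']; hsv=cv2.cvtColor(p,cv2.COLOR_RGB2HSV)
for q in [(240,100),(300,130),(370,100),(330,130),(100,100),(300,190),(262,125),(270,130)]: print(q,p[q[1],q[0]],hsv[q[1],q[0]])
for n,u,v,z in [('dim',263,131,.042),('TL',216,83,.042),('TR',317,90,.042),('BR',311,178,.042),('BL',214,171,.042),
 ('l0',408,66,.012),('l1',394,182,.012),('f0',180,178,.036),('f1',512,184,.036),('b0',180,59,.012),('b1',510,68,.012),('b2',183,178,.012),('ball',260,260,.206),('ball',260,260,.210)]:
  print(n,ray(d,u,v,z).round(4))
E
```

```text
(240, 100) [219 128  66] [ 12 178 219]
(300, 130) [219 129  71] [ 12 172 219]
(370, 100) [253 220 135] [ 22 119 253]
(330, 130) [169 117  75] [ 13 142 169]
(100, 100) [105  56  33] [ 10 175 105]
(300, 190) [237 222 197] [ 19  43 237]
(262, 125) [193 113  61] [ 12 174 193]
(270, 130) [219 130  64] [ 13 180 219]
dim [ 0.5902 -0.1256  0.042 ]
TL [ 0.5481 -0.1674  0.042 ]
TR [ 0.5542 -0.0773  0.042 ]
BR [ 0.6347 -0.0794  0.042 ]
BL [ 0.6277 -0.1724  0.042 ]
l0 [0.5314 0.0141 0.012 ]
l1 [0.646  0.0133 0.012 ]
f0 [ 0.6358 -0.2069  0.036 ]
f1 [0.6426 0.1196 0.036 ]
b0 [ 0.5246 -0.2048  0.012 ]
b1 [0.5335 0.1125 0.012 ]
b2 [ 0.6411 -0.2097  0.012 ]
ball [ 0.6389 -0.1284  0.206 ]
ball [ 0.6368 -0.1284  0.21  ]
```

Request:
servo_tool --commands '[[[1, 16, 0, 10, 0, 0, 0], [1, 40, 2, 40, 0, 0, 0], [1, 47, 2, 80, 0, 0, 0], [1, 47, 2, 110, 0, 0, 0], [1, 47, 2, 124, 0, 0, 0]]]'

```text
time_s: 5.2
tcp_pos: [0.5895, -0.1236, 0.0742]
ee_rot: [[-1.0, 0.0, -0.005], [0.0, 1.0, 0.001], [0.005, 0.001, -1.0]]
wrist_force: [0.1, -0.1, -1.4]
gripper_width: 0.61
gripper_force: 30.0
```

Request:
servo_tool --commands '[[[1, 0, 0, 0, 0, 0, 0], [1, 0, 0, 0, 0, 0, 0], [1, 0, 0, 0, 0, 0, 0], [1, 0, 0, 3, 0, 0, 0], [1, 0, 0, 6, 0, 0, 0]]]'

```text
time_s: 5.7
tcp_pos: [0.5931, -0.1244, 0.0714]
ee_rot: [[-1.0, 0.0, 0.002], [0.0, 1.0, 0.0], [-0.002, 0.0, -1.0]]
wrist_force: [-0.1, 0.1, -1.5]
gripper_width: 0.606
gripper_force: 30.0
```

```bash
python3 - <<'E'
from h import *
import pickle;d=pickle.load(open('w2.pkl','rb'))
h=cv2.cvtColor(d['pixels'],cv2.COLOR_RGB2HSV)
m=((h[:,:,0]<16)&(h[:,:,1]>150)&(h[:,:,2]>205)).astype(np.uint8); m[:75]=0;m[178:]=0;m[:,:205]=0;m[:,325:]=0
m=cv2.morphologyEx(m,cv2.MORPH_OPEN,np.ones((3,3)))
c=max(cv2.findContours(m,0,2)[0],key=cv2.contourArea);re=cv2.minAreaRect(c);print(re)
P=np.array([ray(d,*q,.042) for q in cv2.boxPoints(re)]);print(P.round(4),P.mean(0))
s=r.sense();print(s['tcp_pos'],s['wrist_force'],s['time_s'])
E
```

```text
((263.0341796875, 131.02584838867188), (99.9421615600586, 84.08927154541016), 3.4064435958862305)
[[ 0.6267 -0.1756  0.042 ]
 [ 0.5507 -0.1678  0.042 ]
 [ 0.556  -0.0786  0.042 ]
 [ 0.6327 -0.08    0.042 ]] [ 0.59152542 -0.12552607  0.042     ]
[ 0.59308496 -0.1244196   0.07136026] [-0.09866846  0.0574743  -1.52691454] 5.7
```

Request:
servo_tool --commands '[[[1, 0, -1.5, 3, 0, 0, 0], [1, 0, -1.5, 5, 0, 0, 0], [1, 0, -1.5, 7, 0, 0, 0], [1, 0, -1.5, 8, 0, 0, 0], [1, 0, -1.5, 8, 0, 0, 0]]]'

```text
time_s: 6.2
tcp_pos: [0.5925, -0.1261, 0.0623]
ee_rot: [[-1.0, 0.0, -0.0], [0.0, 1.0, -0.0], [0.0, -0.0, -1.0]]
wrist_force: [-0.6, -0.5, -0.3]
gripper_width: 0.607
gripper_force: 30.0
```

Request:
servo_tool --commands '[[[1, 0, 0, 0.5, 0, 0, 0], [1, 0, 0, 1, 0, 0, 0], [1, 0, 0, 1, 0, 0, 0], [1, 0, 0, 1, 0, 0, 0], [1, 0, 0, 1, 0, 0, 0]]]'

```text
time_s: 6.7
tcp_pos: [0.5927, -0.126, 0.0616]
ee_rot: [[-1.0, 0.0, 0.0], [0.0, 1.0, -0.0], [-0.0, -0.0, -1.0]]
wrist_force: [0.2, -0.4, 0.8]
gripper_width: 0.607
gripper_force: 30.0
```

Request:
servo_tool --commands '[[[1, 0, 0, 0.5, 0, 0, 0], [1, 0, 0, 0.5, 0, 0, 0], [1, 0, 0, 0.5, 0, 0, 0], [0.3, 0, 0, 0.5, 0, 0, 0], [0.3, 0, 0, 0.5, 0, 0, 0]]]'

```text
time_s: 7.2
tcp_pos: [0.5927, -0.126, 0.0611]
ee_rot: [[-1.0, 0.0, 0.0], [0.0, 1.0, -0.0], [-0.0, -0.0, -1.0]]
wrist_force: [-1.1, 0.0, -0.9]
gripper_width: 0.676
gripper_force: 0.0
```

Request:
servo_tool --commands '[[[0, 0, 0, 0, 0, 0, 0], [0, 0, 0, 0, 0, 0, 0], [0, 0, 0, 0, 0, 0, 0], [0, 0, 0, 0, 0, 0, 0], [0, 0, 0, 0, 0, 0, 0]]]'

```text
time_s: 7.7
tcp_pos: [0.5926, -0.126, 0.0611]
ee_rot: [[-1.0, 0.0, -0.0], [0.0, 1.0, 0.0], [0.0, 0.0, -1.0]]
wrist_force: [-0.5, -0.3, -0.3]
gripper_width: 0.987
gripper_force: 0.0
```

Request:
servo_tool --commands '[[[0, 0, 0, -15, 0, 0, 0], [0, 0, 0, -50, 0, 0, 0], [0, 0, 0, -95, 0, 0, 0], [0, 0, 0, -130, 0, 0, 0], [0, 40, 0, -130, 0, 0, 0]]]'

```text
time_s: 8.2
tcp_pos: [0.5593, -0.1263, 0.197]
ee_rot: [[-1.0, -0.002, 0.015], [-0.002, 1.0, -0.002], [-0.015, -0.002, -1.0]]
wrist_force: [0.2, 0.7, -0.7]
gripper_width: 0.997
gripper_force: 0.0
```

Request:
servo_tool --commands '[[[0, 35, -24, 0, 0, 0, 0], [0, 70, -48, 0, 0, 0, 0], [0, 105, -72, 0, 0, 0, 0], [0, 120, -84, 0, 0, 0, 0], [0, 120, -84, 0, 0, 0, 0]]]'

```text
time_s: 8.7
tcp_pos: [0.4309, -0.211, 0.1915]
ee_rot: [[-1.0, 0.003, 0.0], [0.003, 1.0, 0.0], [-0.0, 0.0, -1.0]]
wrist_force: [0.1, 0.2, 1.0]
gripper_width: 1.005
gripper_force: 0.0
```

```bash
python3 - <<'E'
from h import *
d=cap('wrist')
b=cap('scene')
import pickle;pickle.dump((d,b),open('w3.pkl','wb'))
q=proj(b,[.591,-.125,.06]).astype(int); print(q)
c=b['pixels'][q[1]-65:q[1]+65,max(0,q[0]-70):q[0]+70,::-1]
c=cv2.resize(c,None,fx=2.1,fy=2.1,interpolation=cv2.INTER_CUBIC)
o=np.zeros((384,800,3),np.uint8);o[:,:512]=d['pixels'][:,:,::-1];o[:c.shape[0],512:512+c.shape[1]]=c[:, :288]
cv2.imwrite('pics/w3.png',o)
s=r.sense();print(s['tcp_pos'],s['time_s'],s['joints'])
E
```

```text
[256 230]
[ 0.43331798 -0.21020049  0.19145151] 8.8 [-6.49291460e+00  1.02030363e+01 -2.27893997e+01  1.21474275e-02
 -5.69215597e+01 -8.35518898e+01]
```

View pics/w3.png

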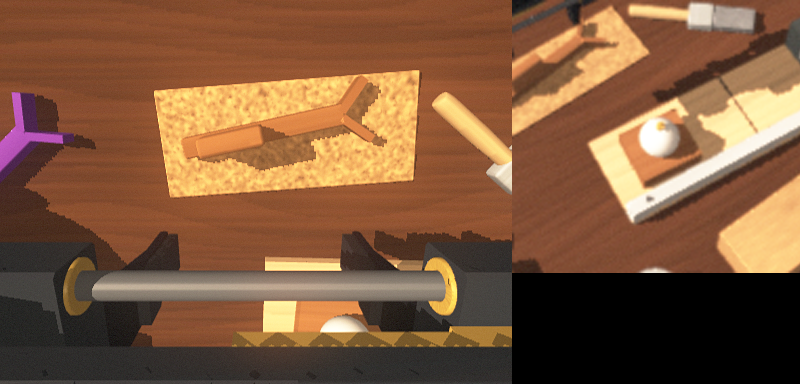

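The wrist view shows the brown stick: handle top about (196,146) to (262,134), V near (345,115) opening to the right. The scene inset shows the bauble seated in the carrier.

```bash
python3 - <<'E'
from h import *
import pickle;d,b=pickle.load(open('w3.pkl','rb'))
for n,u,v,z in [('h back top',196,146,.059),('h front top',262,135,.059),('h1',196,136,.059),('h2',196,157,.059),('shaft up a',265,123,.024),('b',340,105,.024),('low a',290,136,.024),('b',340,124,.024),('notch',349,115,.024),('prong1tip',366,80,.024),('prong2tip',381,138,.024)]:
  print(n,ray(d,u,v,z).round(4))
p=d['pixels'];h=cv2.cvtColor(p,cv2.COLOR_RGB2HSV)
for q in [(230,140),(300,125),(220,150),(365,90),(280,110),(280,150)]: print(q,p[q[1],q[0]],h[q[1],q[0]])
cv2.imwrite('pics/w3c.png',cv2.resize(p[65:170,170:400,::-1],None,fx=3.4,fy=3.4,interpolation=cv2.INTER_NEAREST))
E
```

```text
h back top [ 0.3912 -0.2655  0.059 ]
h front top [ 0.382  -0.2088  0.059 ]
h1 [ 0.3827 -0.265   0.059 ]
h2 [ 0.4007 -0.266   0.059 ]
shaft up a [ 0.3741 -0.2058  0.024 ]
b [ 0.3579 -0.136   0.024 ]
low a [ 0.3863 -0.1819  0.024 ]
b [ 0.3752 -0.1348  0.024 ]
notch [ 0.367  -0.1269  0.024 ]
prong1tip [ 0.336  -0.1137  0.024 ]
prong2tip [ 0.3884 -0.0948  0.024 ]
(230, 140) [237 149  79] [ 13 170 237]
(300, 125) [224 135  69] [ 13 176 224]
(220, 150) [227 139  70] [ 13 176 227]
(365, 90) [169 116  69] [ 14 151 169]
(280, 110) [248 186 100] [ 17 152 248]
(280, 150) [172 116  65] [ 14 159 172]
```

View pics/w3c.png

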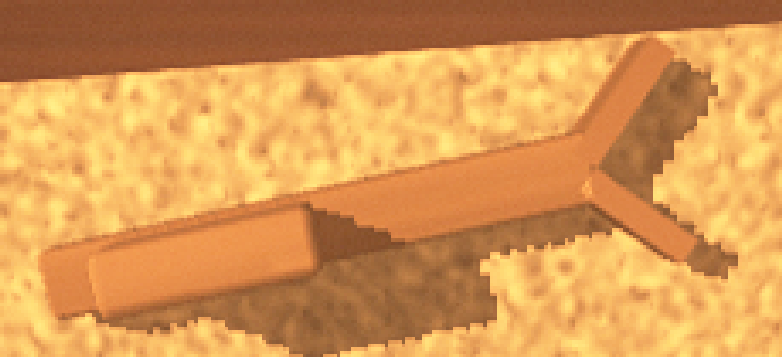

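The enlarged crop gives handle-top corners at crop (90,258), (307,206), (316,268), (103,320) and the V bottom at (593,172). That puts the handle centre at about (0.388,-0.236) and the heading at about 101°. I'm turning and moving above the handle.

Request:
servo_tool --commands '[[[0, 15, -8, 0, 0, 0, -0.147], [0, 30, -17, 0, 0, 0, -0.294], [0, 45, -26, 0, 0, 0, -0.441], [0, 45, -26, 0, 0, 0, -0.588], [0, 45, -26, 0, 0, 0, -0.735]]]'

```text
time_s: 9.3
tcp_pos: [0.3888, -0.2358, 0.191]
ee_rot: [[-0.737, -0.676, 0.001], [-0.676, 0.737, -0.0], [-0.0, -0.0, -1.0]]
wrist_force: [0.1, -0.1, -0.4]
gripper_width: 0.998
gripper_force: 0.0
```

Request:
servo_tool --commands '[[[0, 0, 0, 10, 0, 0, -0.147], [0, 0, 0, 30, 0, 0, -0.294], [0, 0, 0, 50, 0, 0, -0.441], [0, 0, 0, 60, 0, 0, -0.588], [0, 0, 0, 70, 0, 0, -0.735]]]'

```text
time_s: 9.8
tcp_pos: [0.3891, -0.2355, 0.1201]
ee_rot: [[-0.093, -0.996, -0.0], [-0.996, 0.093, -0.0], [0.0, 0.0, -1.0]]
wrist_force: [-0.3, 0.2, 0.3]
gripper_width: 1.0
gripper_force: 0.0
```

Request:
servo_tool --commands '[[[0, 0, 0, 0, 0, 0, -0.147], [0, 0, 0, 0, 0, 0, -0.293], [0, 0, 0, 0, 0, 0, -0.293], [0, 0, 0, 0, 0, 0, -0.293], [0, 0, 0, 0, 0, 0, -0.293]]]'

```text
time_s: 10.3
tcp_pos: [0.3882, -0.2358, 0.121]
ee_rot: [[0.189, -0.982, 0.0], [-0.982, -0.189, -0.0], [0.0, -0.0, -1.0]]
wrist_force: [-0.1, 0.9, -0.1]
gripper_width: 1.001
gripper_force: 0.0
```

```bash
cat >> h.py <<'E'
def go(x,y,z,yawx=None):
    s=r.sense();R=np.array(s['ee_rot']);p=np.array(s['tcp_pos'])
    print('tcp',p.round(4),'yaw_x',np.degrees(np.arctan2(R[1,0],R[0,0])).round(2),'F',np.round(s['wrist_force'],1),'t',s['time_s'],'j6',round(s['joints'][5],1))
    print('tool shift mm',(R.T@(np.array([x,y,z])-p)*1000).round(1))
E
python3 -c "
from h import *
import pickle;d,b=pickle.load(open('w3.pkl','rb'))
P=np.array([ray(d,u,v,.059) for u,v in [(196.5,140.9),(260.3,125.6),(262.9,143.8),(200.3,159.1)]]);print(P.round(4),P.mean(0));n=ray(d,344.4,115.6,.024);print(n)
v=P[1]+P[2]-P[0]-P[3];print(np.degrees(np.arctan2(v[1],v[0])), np.degrees(np.arctan2(*(n-P.mean(0))[1::-1])))
m=P.mean(0);go(m[0],m[1],.04)"
```

```text
[[ 0.3869 -0.2648  0.059 ]
 [ 0.3742 -0.2103  0.059 ]
 [ 0.3895 -0.2081  0.059 ]
 [ 0.4025 -0.2624  0.059 ]] [ 0.38826929 -0.23639385  0.059     ]
[ 0.3674941  -0.13120905  0.024     ]
103.28204160803391 101.1727616309452
tcp [ 0.3882 -0.2358  0.121 ] yaw_x -79.08 F [-0.1  0.9 -0.1] t 10.3 j6 21.6
tool shift mm [ 0.6  0.1 81. ]
```

Request:
servo_tool --commands '[[[0, 0, 0, 30, 0, 0, -0.02], [0, 0, 0, 60, 0, 0, -0.02], [0, 0, 0, 81, 0, 0, -0.02], [0, 0, 0, 81, 0, 0, -0.02], [1, 0, 0, 81, 0, 0, -0.02]]]'

```text
time_s: 10.8
tcp_pos: [0.3881, -0.2361, 0.0403]
ee_rot: [[0.21, -0.978, -0.0], [-0.978, -0.21, -0.0], [0.0, 0.0, -1.0]]
wrist_force: [0.6, 0.0, 0.3]
gripper_width: 0.966
gripper_force: 0.0
```

Request:
servo_tool --commands '[[[1, 0, 0, 0, 0, 0, 0], [1, 0, 0, 0, 0, 0, 0], [1, 0, 0, 0, 0, 0, 0], [1, 0, 0, 0, 0, 0, 0], [1, 0, 0, 0, 0, 0, 0]]]'

```text
time_s: 11.3
tcp_pos: [0.3877, -0.236, 0.0404]
ee_rot: [[0.21, -0.978, 0.001], [-0.978, -0.21, -0.0], [0.0, -0.001, -1.0]]
wrist_force: [-0.0, -0.2, -0.9]
gripper_width: 0.54
gripper_force: 0.0
```

Request:
servo_tool --commands '[[[1, 0, 0, 0, 0, 0, 0], [1, 0, 0, 0, 0, 0, 0], [1, 0, 0, 0, 0, 0, 0], [1, 0, 0, 0, 0, 0, 0], [1, 0, 0, 0, 0, 0, 0]]]'

```text
time_s: 11.8
tcp_pos: [0.3875, -0.236, 0.04]
ee_rot: [[0.21, -0.978, -0.0], [-0.978, -0.21, 0.0], [-0.0, 0.0, -1.0]]
wrist_force: [-0.9, 0.4, -1.1]
gripper_width: 0.208
gripper_force: 30.0
```

Request:
servo_tool --commands '[[[1, 0, 0, -25, 0, 0, 0], [1, 6, -10, -55, 0, 0, 0.05], [1, 14, -24, -70, 0, 0, 0.19], [1, 25, -41, -75, 0, 0, 0.33], [1, 36, -59, -75, 0, 0, 0.47]]]'

```text
time_s: 12.3
tcp_pos: [0.4538, -0.2591, 0.1163]
ee_rot: [[-0.261, -0.965, 0.002], [-0.965, 0.261, -0.0], [-0.0, -0.002, -1.0]]
wrist_force: [0.2, -0.3, -1.4]
gripper_width: 0.205
gripper_force: 30.0
```

Request:
servo_tool --commands '[[[1, 0, 0, 0, 0, 0, 0.14], [1, 0, 0, 0, 0, 0, 0.28], [1, 0, 0, 0, 0, 0, 0.42], [1, 0, 0, 0, 0, 0, 0.56], [1, 0, 0, 0, 0, 0, 0.56]]]'

```text
time_s: 12.8
tcp_pos: [0.4525, -0.2586, 0.1147]
ee_rot: [[-0.73, -0.684, -0.001], [-0.684, 0.73, 0.0], [0.0, 0.001, -1.0]]
wrist_force: [-0.1, 0.1, -1.3]
gripper_width: 0.203
gripper_force: 30.0
```

```bash
python3 - <<'E'
from h import *
a=cap('top');b=cap('scene')
import pickle;pickle.dump((a,b),open('w4.pkl','wb'))
go(.453,-.259,.054)
q=proj(b,[.53,-.18,.06]).astype(int)
c=b['pixels'][q[1]-70:q[1]+70,q[0]-70:q[0]+70,::-1]
q=proj(a,[.53,-.18,.06]).astype(int);print(q)
e=a['pixels'][q[1]-70:q[1]+70,q[0]-70:q[0]+70,::-1]
cv2.imwrite('pics/w4.png',cv2.resize(np.hstack([e,c]),None,fx=2.85,fy=2.85,interpolation=cv2.INTER_CUBIC))
E
```

```text
tcp [ 0.4526 -0.2587  0.1148] yaw_x -136.71 F [-0.7 -0.3 -1.3] t 12.9 j6 -34.8
tool shift mm [-0.1 -0.5 60.8]
[291 170]
```

View pics/w4.png

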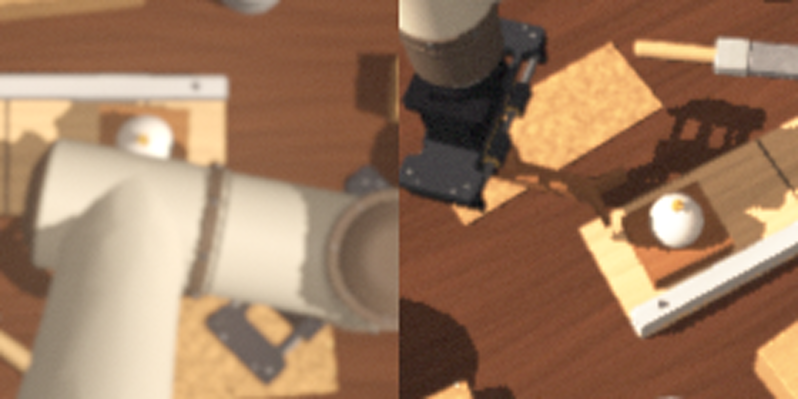

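The crops show the bauble seated and the arm holding the stick short of the carrier's near corner. I'm lowering the stick and advancing along its heading.

Request:
servo_tool --commands '[[[1, 0, 0, 30, 0, 0, 0], [1, 0, 0, 55, 0, 0, 0], [1, 0, 0, 60, 0, 0, 0], [1, -5, 0, 60, 0, 0, 0], [1, -10, 0, 60, 0, 0, 0]]]'

```text
time_s: 13.4
tcp_pos: [0.4614, -0.252, 0.0561]
ee_rot: [[-0.729, -0.684, 0.002], [-0.684, 0.729, -0.001], [-0.001, -0.002, -1.0]]
wrist_force: [0.4, -1.4, -0.9]
gripper_width: 0.202
gripper_force: 30.0
```

Request:
servo_tool --commands '[[[1, -2, 0, 0, 0, 0, 0], [1, -4, 0, 0, 0, 0, 0], [1, -6, 0, 0, 0, 0, 0], [1, -8, 0, 0, 0, 0, 0], [1, -8, 0, 0, 0, 0, 0]]]'

```text
time_s: 13.9
tcp_pos: [0.4662, -0.2463, 0.0552]
ee_rot: [[-0.73, -0.684, 0.0], [-0.684, 0.73, -0.0], [-0.0, -0.0, -1.0]]
wrist_force: [0.3, -0.2, -1.0]
gripper_width: 0.204
gripper_force: 30.0
```

```bash
python3 - <<'E'
from h import *
a=cap('top');b=cap('scene')
go(.453,-.259,.054)
q=proj(b,[.55,-.15,.04]).astype(int)
c=b['pixels'][q[1]-45:q[1]+45,q[0]-60:q[0]+60,::-1]
cv2.imwrite('pics/w5.png',cv2.resize(c,None,fx=6,fy=6,interpolation=cv2.INTER_CUBIC))
print(q)
E
```

```text
tcp [ 0.466  -0.2464  0.0551] yaw_x -136.87 F [-0.6 -0.  -0.1] t 14.0 j6 -36.6
tool shift mm [18.1 -0.3  1.1]
[241 226]
```

View pics/w5.png

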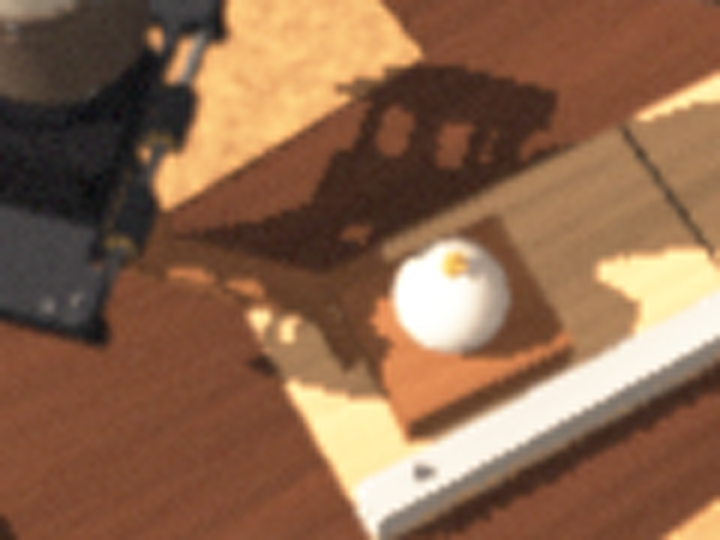

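The crop shows the prongs just short of the carrier's near corner (385,265), with the bauble still seated. I'll push on slowly.

Request:
servo_tool --commands '[[[1, -2, 0, 0, 0, 0, -0.005], [1, -4, 0, 0, 0, 0, -0.01], [1, -6, 0, 0, 0, 0, -0.01], [1, -8, 0, 0, 0, 0, -0.01], [1, -10, 0, 0, 0, 0, -0.01]]]'

```text
time_s: 14.5
tcp_pos: [0.4731, -0.2396, 0.0549]
ee_rot: [[-0.723, -0.691, -0.001], [-0.691, 0.723, 0.0], [0.001, 0.001, -1.0]]
wrist_force: [-0.7, -1.2, -1.1]
gripper_width: 0.202
gripper_force: 30.0
```

Request:
servo_tool --commands '[[[1, -2, 0, 0, 0, 0, 0], [1, -4, 0, 0, 0, 0, 0], [1, -6, 0, 0, 0, 0, 0], [1, -8, 0, 0, 0, 0, 0], [1, -10, 0, 0, 0, 0, 0]]]'

```text
time_s: 15.0
tcp_pos: [0.4805, -0.2325, 0.055]
ee_rot: [[-0.723, -0.691, -0.0], [-0.691, 0.723, 0.0], [0.0, 0.0, -1.0]]
wrist_force: [-1.4, -1.0, -1.4]
gripper_width: 0.202
gripper_force: 30.0
```

```bash
cat >> h.py <<'E'
def carr(f):
    "carrier top-face far/near corners in scene via mask"
    b=cap('scene'); go(.5,-.2,.055)
    q=proj(b,[.59,-.11+f,.04]).astype(int)
    c=b['pixels'][q[1]-45:q[1]+45,q[0]-60:q[0]+60]
    # ball centre from white mask
    p=b['pixels'].astype(int); m=((p.min(2)>165)&(p.max(2)-p.min(2)<45)).astype(np.uint8)
    for k in cv2.findContours(m,0,2)[0]:
        if cv2.contourArea(k)>80:
            (u,v),rd=cv2.minEnclosingCircle(k)
            if 9<rd<16: print('ball?',ray(b,u,v,.0625).round(4),rd)
    return b,c
E
python3 -c "
from h import *
carr(0)"
```

```text
tcp [ 0.4808 -0.2324  0.055 ] yaw_x -136.28 F [-1.5 -0.3 -0.9] t 15.05 j6 -37.9
tool shift mm [-36.3  10.2  -0. ]
ball? [ 0.7715 -0.2449  0.0625] 14.472305297851562
ball? [ 0.2478 -0.055   0.0625] 13.601571083068848
ball? [0.2787 0.1184 0.0625] 10.12432861328125
ball? [0.3326 0.8922 0.0625] 12.747649192810059
ball? [0.2463 0.8816 0.0625] 11.597513198852539
ball? [0.1556 0.8705 0.0625] 11.597513198852539
```

Request:
servo_tool --commands '[[[1, -2, -0.5, 0, 0, 0, 0], [1, -4, -1, 0, 0, 0, 0], [1, -6, -2, 0, 0, 0, 0], [1, -7, -2, 0, 0, 0, 0], [1, -7, -2, 0, 0, 0, 0]]]'

```text
time_s: 15.55
tcp_pos: [0.4822, -0.2306, 0.0548]
ee_rot: [[-0.724, -0.69, -0.01], [-0.69, 0.724, -0.0], [0.007, 0.007, -1.0]]
wrist_force: [-10.7, -8.6, 4.8]
gripper_width: 0.208
gripper_force: 30.0
```

```bash
python3 - <<'E'
from h import *
b=cap('scene');go(.5,-.2,.055)
q=proj(b,[.58,-.12,.04]).astype(int)
c=b['pixels'][q[1]-45:q[1]+45,q[0]-60:q[0]+60,::-1]
cv2.imwrite('pics/w6.png',cv2.resize(c,None,fx=6,fy=6,interpolation=cv2.INTER_CUBIC))
print(q)
E
```

```text
tcp [ 0.4822 -0.2306  0.0548] yaw_x -136.38 F [-10.4  -7.7   4.6] t 15.6 j6 -38.4
tool shift mm [-34.    9.9  -0.4]
[255 229]
```

View pics/w6.png

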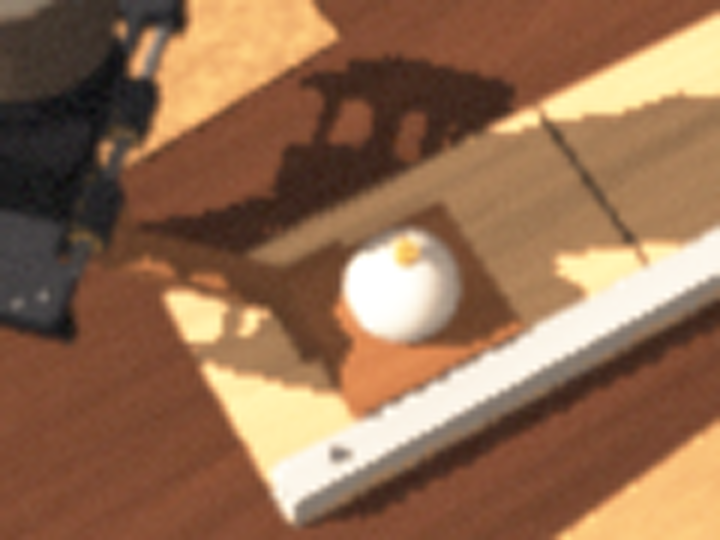

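The crop shows the carrier flush on the fence with the bauble seated and the V on the near corner. Now I feed it along the fence with light pressure.

Request:
servo_tool --commands '[[[1, -1.4, 4.2, 0, 0, 0, 0], [1, -4.2, 7.1, 0, 0, 0, 0], [1, -7, 9.9, 0, 0, 0, 0], [1, -9.8, 12.8, 0, 0, 0, 0], [1, -12.7, 15.6, 0, 0, 0, 0]]]'

```text
time_s: 16.1
tcp_pos: [0.4826, -0.2101, 0.0549]
ee_rot: [[-0.724, -0.69, -0.006], [-0.69, 0.724, -0.0], [0.004, 0.004, -1.0]]
wrist_force: [-5.9, -6.0, 1.9]
gripper_width: 0.206
gripper_force: 30.0
```

Request:
servo_tool --commands '[[[1, -3, 3, 0, 0, 0, 0], [1, -6, 6, 0, 0, 0, 0], [1, -8.8, 8.8, 0, 0, 0, 0], [1, -11.6, 11.6, 0, 0, 0, 0], [1, -14.1, 14.2, 0, 0, 0, 0]]]'

```text
time_s: 16.6
tcp_pos: [0.4832, -0.19, 0.0548]
ee_rot: [[-0.724, -0.69, -0.005], [-0.69, 0.724, -0.0], [0.004, 0.003, -1.0]]
wrist_force: [-4.8, -6.2, 2.3]
gripper_width: 0.2
gripper_force: 30.0
```

Request:
servo_tool --commands '[[[1, -3.5, 3.5, 0, 0, 0, 0], [1, -7, 7, 0, 0, 0, 0], [1, -10.6, 10.6, 0, 0, 0, 0], [1, -14.2, 14.2, 0, 0, 0, 0], [1, -17.7, 17.7, 0, 0, 0, 0]]]'

```text
time_s: 17.1
tcp_pos: [0.4839, -0.1649, 0.0548]
ee_rot: [[-0.724, -0.69, -0.005], [-0.69, 0.724, -0.001], [0.004, 0.003, -1.0]]
wrist_force: [-5.6, -5.3, 2.5]
gripper_width: 0.204
gripper_force: 30.0
```

Request:
servo_tool --commands '[[[1, -3.5, 3.5, 0, 0, 0, 0], [1, -7, 7, 0, 0, 0, 0], [1, -10.6, 10.6, 0, 0, 0, 0], [1, -14.2, 14.2, 0, 0, 0, 0], [1, -17.7, 17.7, 0, 0, 0, 0]]]'

```text
time_s: 17.6
tcp_pos: [0.4846, -0.1398, 0.0548]
ee_rot: [[-0.724, -0.69, -0.005], [-0.69, 0.724, -0.001], [0.004, 0.003, -1.0]]
wrist_force: [-3.8, -6.2, 1.0]
gripper_width: 0.207
gripper_force: 30.0
```

Request:
servo_tool --commands '[[[1, -3.8, 3.3, 0, 0, 0, 0], [1, -7.4, 6.8, 0, 0, 0, 0], [1, -11, 10.3, 0, 0, 0, 0], [1, -14.6, 13.8, 0, 0, 0, 0], [1, -18.2, 17.2, 0, 0, 0, 0]]]'

```text
time_s: 18.1
tcp_pos: [0.4853, -0.1151, 0.0548]
ee_rot: [[-0.724, -0.69, -0.006], [-0.69, 0.724, -0.001], [0.005, 0.003, -1.0]]
wrist_force: [-5.9, -6.1, 3.0]
gripper_width: 0.201
gripper_force: 30.0
```

Request:
servo_tool --commands '[[[1, -3.6, 3.5, 0, 0, 0, 0], [1, -7.2, 7, 0, 0, 0, 0], [1, -10.8, 10.5, 0, 0, 0, 0], [1, -14.4, 14, 0, 0, 0, 0], [1, -18, 17.5, 0, 0, 0, 0]]]'

```text
time_s: 18.6
tcp_pos: [0.486, -0.0902, 0.0548]
ee_rot: [[-0.724, -0.69, -0.007], [-0.69, 0.724, -0.001], [0.006, 0.004, -1.0]]
wrist_force: [-6.3, -7.5, 3.9]
gripper_width: 0.202
gripper_force: 30.0
```

```bash
python3 - <<'E'
from h import *
a=cap('top');b=cap('scene');go(.483,-.026,.055)
q=proj(b,[.60,.05,.04]).astype(int)
c=b['pixels'][q[1]-45:q[1]+45,q[0]-60:q[0]+60,::-1]
q2=proj(a,[.60,.05,.04]).astype(int)
e=a['pixels'][q2[1]-45:q2[1]+45,q2[0]-40:q2[0]+40,::-1]
cv2.imwrite('pics/w7.png',cv2.resize(np.hstack([c,e]),None,fx=4,fy=4,interpolation=cv2.INTER_CUBIC))
print(q)
E
```

```text
tcp [ 0.4862 -0.0897  0.0547] yaw_x -136.36 F [-5.3 -4.3  2.4] t 18.7 j6 -54.8
tool shift mm [-41.7  48.3  -0.3]
[306 208]
```

View pics/w7.png

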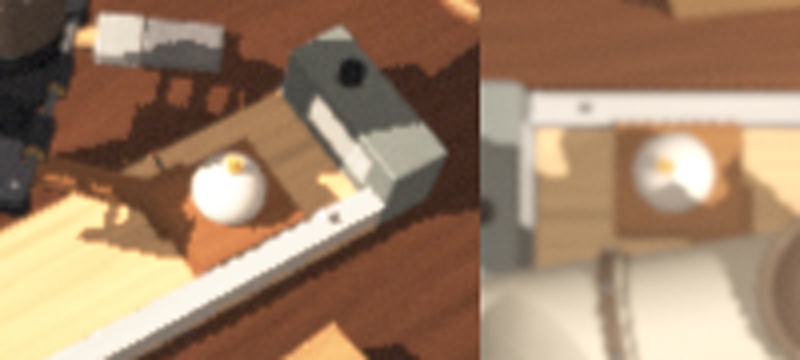

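The crops show the carrier flush on the fence past the line, with the bauble seated and about 55–60 mm left to the housing. That was my 11th viewed picture, one over the limit of 10, so from here I use numbers only.

Request:
servo_tool --commands '[[[1, -3.5, 3.5, 0, 0, 0, 0], [1, -7, 7, 0, 0, 0, 0], [1, -10.6, 10.6, 0, 0, 0, 0], [1, -14.2, 14.2, 0, 0, 0, 0], [1, -17.7, 17.7, 0, 0, 0, 0]]]'

```text
time_s: 19.2
tcp_pos: [0.4867, -0.0652, 0.0547]
ee_rot: [[-0.724, -0.69, -0.006], [-0.69, 0.724, -0.002], [0.006, 0.003, -1.0]]
wrist_force: [-5.2, -5.8, 2.6]
gripper_width: 0.204
gripper_force: 30.0
```

Request:
servo_tool --commands '[[[1, -2.9, 2.7, 0, 0, 0, 0], [1, -5.5, 5.3, 0, 0, 0, 0], [1, -7.8, 7.5, 0, 0, 0, 0], [1, -9.4, 9, 0, 0, 0, 0], [1, -10.8, 10.5, 0, 0, 0, 0]]]'

```text
time_s: 19.7
tcp_pos: [0.4871, -0.0503, 0.0547]
ee_rot: [[-0.724, -0.69, -0.007], [-0.69, 0.724, -0.002], [0.006, 0.003, -1.0]]
wrist_force: [-5.4, -6.3, 2.5]
gripper_width: 0.206
gripper_force: 30.0
```

Request:
servo_tool --commands '[[[1, -1.5, 1.4, 0, 0, 0, 0], [1, -2.9, 2.8, 0, 0, 0, 0], [1, -4.3, 4.2, 0, 0, 0, 0], [1, -5.7, 5.6, 0, 0, 0, 0], [1, -7.1, 7, 0, 0, 0, 0]]]'

```text
time_s: 20.2
tcp_pos: [0.4874, -0.0405, 0.0547]
ee_rot: [[-0.724, -0.69, -0.007], [-0.69, 0.724, -0.002], [0.006, 0.003, -1.0]]
wrist_force: [-5.8, -6.7, 3.0]
gripper_width: 0.204
gripper_force: 30.0
```

Request:
servo_tool --commands '[[[1, -1.5, 1.4, 0, 0, 0, 0], [1, -2.9, 2.8, 0, 0, 0, 0], [1, -4.3, 4.2, 0, 0, 0, 0], [1, -5.7, 5.6, 0, 0, 0, 0], [1, -7.1, 7, 0, 0, 0, 0]]]'

```text
time_s: 20.7
tcp_pos: [0.4877, -0.0306, 0.0547]
ee_rot: [[-0.724, -0.69, -0.007], [-0.69, 0.724, -0.002], [0.006, 0.003, -1.0]]
wrist_force: [-5.4, -6.4, 2.9]
gripper_width: 0.206
gripper_force: 30.0
```

Request:
servo_tool --commands '[[[1, -0.7, 0.7, 0, 0, 0, 0], [1, -1.4, 1.4, 0, 0, 0, 0], [1, -2.1, 2.1, 0, 0, 0, 0], [1, -2.8, 2.8, 0, 0, 0, 0], [1, -3.5, 3.5, 0, 0, 0, 0]]]'

```text
time_s: 21.2
tcp_pos: [0.4857, -0.0281, 0.0544]
ee_rot: [[-0.725, -0.688, -0.012], [-0.688, 0.725, -0.005], [0.012, 0.004, -1.0]]
wrist_force: [-6.9, -19.3, 5.2]
gripper_width: 0.206
gripper_force: 30.3
```

Request:
servo_tool --commands '[[[1, 0.7, -1.4, 0, 0, 0, 0], [1, 1.4, -2.8, 0, 0, 0, 0], [1, 1.4, -2.8, 0, 0, 0, 0], [1, 1.4, -2.8, 0, 0, 0, 0], [1, 1.4, -2.8, 0, 0, 0, 0]]]'

```text
time_s: 21.7
tcp_pos: [0.4874, -0.0296, 0.0543]
ee_rot: [[-0.724, -0.689, -0.01], [-0.689, 0.724, -0.003], [0.009, 0.004, -1.0]]
wrist_force: [-6.0, -9.8, 2.8]
gripper_width: 0.202
gripper_force: 30.0
```

```bash
python3 - <<'E'
from h import *
go(.483,-.026,.055)
a=cap('top')
p=a['pixels'].astype(int);h=cv2.cvtColor(a['pixels'],cv2.COLOR_RGB2HSV)
q=proj(a,[.6,.09,.06]).astype(int);print(q)
# row profile along feed through strip between ball and fence
for x,z in [(.632,.042),(.637,.042)]:
  L=[]
  for y in np.arange(.02,.15,.006):
    u=proj(a,[x,y,z]).round().astype(int); L.append((round(y,3),*p[u[1],u[0]]))
  print([tuple(map(float,l)) for l in L])
E
```

```text
tcp [ 0.4874 -0.0296  0.0543] yaw_x -136.42 F [-6.  -9.8  2.8] t 21.7 j6 -62.1
tool shift mm [ 0.8  5.7 -0.7]
[193 148]
[(0.02, 255.0, 227.0, 174.0), (0.026, 255.0, 227.0, 172.0), (0.032, 255.0, 226.0, 173.0), (0.038, 247.0, 203.0, 149.0), (0.044, 214.0, 155.0, 99.0), (0.05, 215.0, 154.0, 98.0), (0.056, 215.0, 153.0, 99.0), (0.062, 215.0, 155.0, 100.0), (0.068, 218.0, 168.0, 127.0), (0.074, 238.0, 213.0, 190.0), (0.08, 250.0, 233.0, 214.0), (0.086, 251.0, 235.0, 218.0), (0.092, 242.0, 226.0, 209.0), (0.098, 225.0, 210.0, 193.0), (0.104, 198.0, 182.0, 165.0), (0.11, 149.0, 119.0, 98.0), (0.116, 135.0, 95.0, 65.0), (0.122, 132.0, 92.0, 64.0), (0.128, 162.0, 135.0, 114.0), (0.134, 208.0, 197.0, 181.0), (0.14, 190.0, 183.0, 169.0), (0.146, 185.0, 181.0, 166.0)]
[(0.02, 243.0, 209.0, 165.0), (0.026, 242.0, 207.0, 164.0), (0.032, 255.0, 223.0, 171.0), (0.038, 243.0, 200.0, 149.0), (0.044, 212.0, 153.0, 100.0), (0.05, 213.0, 153.0, 98.0), (0.056, 212.0, 150.0, 94.0), (0.062, 211.0, 150.0, 96.0), (0.068, 211.0, 150.0, 96.0), (0.074, 211.0, 155.0, 109.0), (0.08, 214.0, 173.0, 139.0), (0.086, 216.0, 184.0, 159.0), (0.092, 209.0, 180.0, 155.0), (0.098, 192.0, 161.0, 137.0), (0.104, 151.0, 113.0, 85.0), (0.11, 136.0, 96.0, 66.0), (0.116, 136.0, 95.0, 64.0), (0.122, 134.0, 93.0, 64.0), (0.128, 165.0, 138.0, 116.0), (0.134, 211.0, 200.0, 185.0), (0.14, 188.0, 183.0, 169.0), (0.146, 182.0, 179.0, 165.0)]
```

Request:
servo_tool --commands '[[[1, 2, 0, 0, 0, 0, 0], [1, 5, 0, 0, 0, 0, 0], [1, 12, 0, 0, 0, 0, 0], [1, 28, 0, 0, 0, 0, 0], [1, 52, 0, 0, 0, 0, 0]]]'

```text
time_s: 22.25
tcp_pos: [0.4548, -0.0631, 0.0554]
ee_rot: [[-0.722, -0.692, 0.002], [-0.692, 0.722, 0.001], [-0.002, -0.001, -1.0]]
wrist_force: [-0.4, -0.5, -1.2]
gripper_width: 0.205
gripper_force: 30.0
```

Request:
servo_tool --commands '[[[1, 20, -5, -30, 0, 0, 0], [1, 50, -20, -60, 0, 0, -0.1], [1, 90, -40, -65, 0, 0, -0.24], [1, 125, -60, -65, 0, 0, -0.38], [1, 160, -80, -65, 0, 0, -0.52]]]'

```text
time_s: 22.75
tcp_pos: [0.3953, -0.2266, 0.121]
ee_rot: [[-0.308, -0.951, 0.003], [-0.951, 0.308, -0.0], [-0.001, -0.003, -1.0]]
wrist_force: [0.5, 0.3, -0.9]
gripper_width: 0.202
gripper_force: 30.0
```

Request:
servo_tool --commands '[[[1, 0, 0, 0, 0, 0, -0.14], [1, 0, 0, 0, 0, 0, -0.28], [1, 0, 0, 0, 0, 0, -0.42], [1, 0, 0, 0, 0, 0, -0.5], [1, 0, 0, 0, 0, 0, -0.5]]]'

```text
time_s: 23.25
tcp_pos: [0.3956, -0.2254, 0.1202]
ee_rot: [[0.179, -0.984, 0.001], [-0.984, -0.179, 0.0], [0.0, -0.001, -1.0]]
wrist_force: [-0.0, 0.2, -0.4]
gripper_width: 0.202
gripper_force: 30.0
```

```bash
python3 -c "
from h import *
go(.388,-.236,.041)"
```

```text
tcp [ 0.3956 -0.2254  0.1202] yaw_x -79.69 F [-0.   0.2 -0.4] t 23.25 j6 19.5
tool shift mm [ 9.   9.5 79.2]
```

Turn by 0.03 more, shift, and lower until it touches.

Request:
servo_tool --commands '[[[1, 5, 5, 20, 0, 0, -0.03], [1, 9, 9.5, 45, 0, 0, -0.03], [1, 9, 9.5, 65, 0, 0, -0.03], [1, 9, 9.5, 73, 0, 0, -0.03], [1, 9, 9.5, 76, 0, 0, -0.03]]]'

```text
time_s: 23.75
tcp_pos: [0.3879, -0.2358, 0.0435]
ee_rot: [[0.208, -0.978, -0.001], [-0.978, -0.208, 0.0], [-0.0, 0.001, -1.0]]
wrist_force: [-0.4, -0.7, -1.1]
gripper_width: 0.204
gripper_force: 30.0
```

Request:
servo_tool --commands '[[[1, 0, 0, 1, 0, 0, 0], [1, 0, 0, 2, 0, 0, 0], [1, 0, 0, 3, 0, 0, 0], [1, 0, 0, 4, 0, 0, 0], [1, 0, 0, 4, 0, 0, 0]]]'

```text
time_s: 24.25
tcp_pos: [0.3884, -0.2358, 0.0402]
ee_rot: [[0.209, -0.978, 0.0], [-0.978, -0.209, -0.0], [0.0, -0.0, -1.0]]
wrist_force: [-0.8, 0.8, -1.0]
gripper_width: 0.206
gripper_force: 30.0
```

```bash
python3 -c "
from h import *
go(.388,-.236,.040)"
```

```text
tcp [ 0.3884 -0.2358  0.0402] yaw_x -77.93 F [-0.8  0.8 -1. ] t 24.25 j6 22.7
tool shift mm [0.1 0.4 0.2]
```

Request:
servo_tool --commands '[[[1, 0, 0, 0.5, 0, 0, 0], [1, 0, 0, 0.7, 0, 0, 0], [0.7, 0, 0, 0.7, 0, 0, 0], [0.5, 0, 0, 0.7, 0, 0, 0], [0.3, 0, 0, 0.7, 0, 0, 0]]]'

```text
time_s: 24.75
tcp_pos: [0.3883, -0.2358, 0.0393]
ee_rot: [[0.209, -0.978, -0.0], [-0.978, -0.209, 0.0], [-0.0, 0.0, -1.0]]
wrist_force: [-0.6, -0.5, 0.4]
gripper_width: 0.395
gripper_force: 0.0
```

Request:
servo_tool --commands '[[[0, 0, 0, 0, 0, 0, 0], [0, 0, 0, 0, 0, 0, 0], [0, 0, 0, 0, 0, 0, 0], [0, 0, 0, 0, 0, 0, 0], [0, 0, 0, 0, 0, 0, 0]]]'

```text
time_s: 25.25
tcp_pos: [0.3883, -0.2358, 0.0393]
ee_rot: [[0.209, -0.978, -0.0], [-0.978, -0.209, -0.0], [0.0, 0.0, -1.0]]
wrist_force: [-0.2, 0.4, -0.4]
gripper_width: 0.851
gripper_force: 0.0
```

Request:
servo_tool --commands '[[[0, 0, 0, -20, 0, 0, 0], [0, 0, 0, -60, 0, 0, 0], [0, 0, 0, -105, 0, 0, 0], [0, 0, 0, -140, 0, 0, 0], [0, 40, 0, -150, 0, 0, 0]]]'

```text
time_s: 25.75
tcp_pos: [0.3982, -0.2738, 0.1944]
ee_rot: [[0.214, -0.977, 0.009], [-0.977, -0.214, -0.002], [0.004, -0.008, -1.0]]
wrist_force: [2.3, 0.2, -0.0]
gripper_width: 1.001
gripper_force: 0.0
```

Request:
servo_tool --commands '[[[0, 45, 0, 0, 0, 0, 0], [0, 90, 0, 0, 0, 0, 0], [0, 135, 0, 0, 0, 0, 0], [0, 170, 0, 0, 0, 0, 0], [0, 170, 0, 0, 0, 0, 0]]]'

```text
time_s: 26.25
tcp_pos: [0.4324, -0.4446, 0.1879]
ee_rot: [[0.205, -0.979, -0.001], [-0.979, -0.205, -0.0], [0.0, 0.001, -1.0]]
wrist_force: [0.1, 1.5, 0.3]
gripper_width: 0.998
gripper_force: 0.0
```

```bash
python3 - <<'E'
from h import *
go(.388,-.236,.040)
for n in ('scene','top'):
    b=cap(n);p=b['pixels'].astype(int);h=cv2.cvtColor(b['pixels'],cv2.COLOR_RGB2HSV)
    def at(*X):
        u=proj(b,X).round().astype(int); return p[u[1],u[0]].tolist() if 0<=u[0]<512 and 0<=u[1]<384 else None
    print(n,'ball ctr',at(.602,.088,.063),'cap',at(.602,.088,.098),'handle',[at(.388-.0209*k,-.236+.0978*k,.059) for k in(-.25,0,.25)],'shaft',at(.373,-.16,.024),'mat',at(.42,-.10,.004))
    q=proj(b,[.602,.088,.063]).astype(int)
    m=np.zeros(p.shape[:2],np.uint8);s=(slice(q[1]-22,q[1]+22),slice(q[0]-22,q[0]+22))
    m[s]=((p.min(2)>95)&(h[:,:,1]<60))[s]
    k=max(cv2.findContours(m,0,2)[0],key=cv2.contourArea);(u,v),rd=cv2.minEnclosingCircle(k);print('ball',ray(b,u,v,.0625).round(3),rd,cv2.contourArea(k))
    q=proj(b,[.38,-.18,.03]).astype(int)
    m=np.zeros(p.shape[:2],np.uint8);s=(slice(q[1]-45,q[1]+45),slice(q[0]-60,q[0]+60))
    m[s]=((h[:,:,0]<15)&(h[:,:,1]>150)&(h[:,:,2]>190))[s]
    k=max(cv2.findContours(m,0,2)[0],key=cv2.contourArea);rc=cv2.minAreaRect(k);print('stick',ray(b,*rc[0],.03).round(3),rc,[ray(b,*c,.03)[:2].round(3).tolist() for c in cv2.boxPoints(rc)])
E
```

```text
tcp [ 0.4324 -0.4446  0.1879] yaw_x -78.14 F [0.1 1.5 0.3] t 26.25 j6 42.7
tool shift mm [-213.3    0.5  147.9]
scene ball ctr [245, 233, 213] cap [245, 201, 123] handle [[223, 140, 86], [220, 136, 84], [215, 137, 86]] shaft [197, 122, 75] mat [248, 195, 120]
ball [0.593 0.129 0.062] 17.33503532409668 220.5
stick [ 0.38  -0.249  0.03 ] ((187.25762939453125, 200.99057006835938), (6.596968173980713, 27.794580459594727), 39.09385681152344) [[0.39, -0.293], [0.347, -0.212], [0.37, -0.205], [0.411, -0.285]]
top ball ctr [255, 244, 226] cap [215, 177, 120] handle [[191, 131, 80], [188, 127, 78], [184, 124, 74]] shaft [177, 116, 71] mat [213, 165, 107]
ball [0.607 0.086 0.063] 9.716126441955566 248.5
stick [ 0.392 -0.267  0.03 ] ((323.0, 220.0), (0.0, 0.0), 0.0) [[0.392, -0.267], [0.392, -0.267], [0.392, -0.267], [0.392, -0.267]]
```

```bash
python3 - <<'E'
from h import *
a=cap('top');g=cv2.cvtColor(a['pixels'],cv2.COLOR_RGB2GRAY).astype(np.float32)
def prof(P0,P1,n=60):
    q=np.array([proj(a,np.array(P0)+(np.array(P1)-P0)*k/n) for k in range(n+1)],np.float32)
    return cv2.remap(g,q[:,0:1],q[:,1:2],cv2.INTER_LINEAR)[:,0]
for x in(.57,.58,.632):
  print(x,'rear y',prof((x,.025,.042),(x,.055,.042),15).astype(int),'front',prof((x,.11,.042),(x,.14,.042),15).astype(int))
for y in(.05,.06,.115,.122):
  print(y,'fence x .62-.66',prof((.62,y,.042),(.66,y,.042),20).astype(int))
E
```

```text
0.57 rear y [183 192 197 200 201 200 194 182 164 148 137 133 133 133 133 134] front [131 131 130 129 130 131 130 128 128 130 133 137 140 143 148 155]
0.58 rear y [119 119 119 119 118 117 114 111 111 116 123 130 135 139 140 141] front [143 142 142 143 144 144 144 144 145 152 165 178 186 183 177 168]
0.632 rear y [126 126 126 126 125 122 112 100  89  82  84  85  86  86  86  85] front [107  97  87  82  79  79  81  85  95 114 138 153 159 144 122 100]
0.05 fence x .62-.66 [ 85  85  84  84  86  86  86  85  84  84  87  91 106 117 127 132 133 133
 132 131 125]
0.06 fence x .62-.66 [ 86  83  83  84  86  86  85  84  84  83  85  92 103 114 126 130 132 133
 131 130 126]
0.115 fence x .62-.66 [128 123 117 110 102  93  85  84  82  80  81  83  88 100 113 123 129 132
 132 131 129]
0.122 fence x .62-.66 [ 84  82  81  80  80  80  81  82  82  79  79  82  88 101 113 122 129 131
 131 131 130]
```

```bash
python3 -c "
from station import r
print(r.finish_job())"
```

```text
the job is handed in; nothing more can be done
None
```

I handed the job in after about 26 s of robot time: the carrier is against the fence and lamp housing with the bauble in its dimple, and the stick is back on its mat handle up, all checked in the camera data to a few mm. I viewed 11 pictures, one over the limit of 10.

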